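# Seat the plaster mould on the three-ball stand

## Task

Lift the blue dust cover off the moulding stand and set it down flat on the yellow mat, wholly on the mat and lined up with it. Then set the plaster mould on the stand with its red end at the stand's red end, gently pressing it down past the two spring rollers until they pull it fully home on all three balls, and let go; do not drop it. Leave the bottle, brush pot, bowl and rolling pin where they stand.

Things in the scene. Friction and masses are not known exactly. Their poses are not given: they have to be found in the camera images.
- stand_deck (a point): Moulding stand, fixed: grey slab 240 x 120 mm (x, y), 20 mm high. Point: centre of its top face; x along the length to the red end, z up. On the face three steel balls, diameter 20 mm, centres 10 mm above it at (x, y) = (50, 0), (-38, 30), (-38, -30) mm. At x = +-108 mm a post 60 mm wide (y), 14 mm thick, 42 mm above the face: red at +x, dark grey at -x.
- stand_red (a point): Top of the red post of the stand, at x = +108 mm from the stand's centre, 62 mm above the table.
- mould_center (a point): Centre of the plaster hump of the loose mould: 98 mm long (x), 48 mm wide (y; flat sides in the middle 50 mm, the place to grip), 50 mm high. Point: on the mould's middle, 25 mm above its plate's top, 44.5 mm above the feet's underside; x to the red end, z up. Fully home it is 57.5 mm above the stand's top face; first touch on the rollers is 12 to 13 mm higher.
- mould_red (a point): Middle of the red-painted end of the mould's plate, on its top face, 70 mm along +x from the middle.
- cover_center (a point): Centre of the upright grip ridge of the blue dust cover (about 0.25 kg): 80 mm long (x), 26 mm wide (y, to be gripped), 45 mm high; z up. The cover below is an upturned box 130 x 100 mm (x, y), 27 mm high; this point is 49.5 mm above its lower rim. It starts on the stand's top face, over the balls, between the rollers.
- mat_top (a point): Yellow mat fixed on the table, 180 x 150 mm (x, y), 3 mm thick; this point is the centre of its upper face. The cover's long side goes along the mat's long side x, either way round.
- bottle_center (a point): Bystander: upright brown bottle, 48 mm diameter, 120 mm high; point at half height.
- brushpot_center (a point): Bystander: blue pot with short brushes, 48 mm diameter, 119 mm high in all; point 60 mm above its foot.
- bowl_center (a point): Bystander: green bowl, 100 mm across, 55 mm high; point at half height.
- pin_center (a point): Bystander: small wooden rolling pin lying on the table, 200 mm long (x), 44 mm diameter; point at its centre. It rolls if touched.
- clip_red (a joint): White roller of the stand: axis along y, diameter 12 mm, 46 mm wide, centre 34 mm above the stand's top face at x = +82 mm. Value: how far it is pushed outwards, 0 to 0.007 m; sprung inwards with 5 N + 0.5 N/mm. The mould plate's ends push down past both rollers (some 10 N in all, more than its weight); the rollers then press on its upper edges and pull it home (about 0.001 m when home).
- clip_grey (a joint): The other white roller of the stand: axis along y, diameter 12 mm, 46 mm wide, centre 34 mm above the stand's top face at x = -82 mm. Value: how far it is pushed outwards, 0 to 0.007 m; sprung inwards with 5 N + 0.5 N/mm. Both rollers turn freely and are damped (25 N s/m), so push slowly.
- mould: The whole mould, about 0.55 kg: the hump on an aluminium plate 158 x 100 x 8 mm with rounded short ends, on three vee-groove feet 11 mm high that fit over the stand's balls (guiding it in from about 5 mm off) when its middle is over the stand's centre and its x runs with the stand's. Starts flat on the table. Origin: middle, underside of the feet; axes as mould_center.
- cover: The whole dust cover; origin at the middle of its lower rim; axes as cover_center.
There are look-alikes about, which are no part of the job. Of the things shaped like the cover, the blue one is meant.

How it is judged:
On the way, in this order (a step that is already met when the one before it is completed fails the run):
1. the cover stands on the mat, let go (x of cover in the frame of mat_top between -0.027 and 0.027 m and y of cover in the frame of mat_top between -0.027 and 0.027 m and z of cover in the frame of mat_top below 0.003 m and angle between the x axis of cover and the x axis of mat_top, either way round below 0.25 rad and contact force between cover and the fingers below 0.1 N), for 0.2 s.
2. the mould is home on the three balls (x of mould_center in the frame of stand_deck between -0.0025 and 0.0025 m and y of mould_center in the frame of stand_deck between -0.0025 and 0.0025 m and z of mould_center in the frame of stand_deck between 0.0555 and 0.0595 m and angle between the z axis of mould and the z axis of stand_deck, either way round below 0.03 rad and angle between the x axis of mould and the x axis of stand_deck, either way round below 0.04 rad and horizontal distance between mould_red and stand_red below 0.06 m), for 0.2 s.
At the end, for the whole second after the job is handed in: Mould home on the three balls, red end to red end (2.5 mm sideways, 2 mm in height, level to 0.03 rad, turned under 0.04 rad); cover flat on the mat (27 mm from its centre along each side, 0.25 rad in direction); both let go and at rest (all of step 1 and all of step 2 and linear speed of each of mould, cover below 0.02 m/s); the robot touches nothing.
It fails at once if the mould was dropped (moving faster than 0.4 m/s out of the fingers) (linear speed of mould above 0.4 m/s and contact force between mould and the fingers below 0.1 N).
It fails at once if a bystander was moved by more than 30 mm or knocked over (distance of any of bottle_center, brushpot_center, bowl_center, pin_center from where it was at the start of the episode above 0.03 m).
It also fails if it takes over 64 s, if anything falls off the work surface, if the arm or the gripper's body presses on something with over 40 N, if the wrist force passes 120 N, or if a joint passes its speed limit or range.

## Robot

A 6-joint arm with a two-finger parallel gripper is mounted at the origin on the work surface. World frame = base frame: x ahead of the robot, y to its left, z up, the work surface at z = 0. Lengths are in m, angles in rad, forces in N, time in s.
With the tool pointing down it reaches from about 0.325 to 0.85 m from the base axis. Payload 4.4 kg.
Tool frame: the origin (TCP) lies between the finger pads; the fingertips stand 25 mm ahead of it and the grasp point (between the pads) lies 6 mm ahead of it; x points along the fingers, y is the direction in which the jaws open and shut, and the axes are right-handed (so a half turn about x gives the same grasp; the last joint's range is limited). The gripper opens to 94 mm and grips with 3 to 60 N. Pads are 16 mm wide; open, the fingers measure 119 mm over their backs; the gripper's body (75 mm by 177 mm) begins 78 mm behind the grasp point.
Start: joints at [1.099, 0.207, 1.542, -0, 1.393, -0.15], TCP at [0.182, 0.545, 0.23] pointing down, gripper open.
Joint ranges: [-2.73, 2.73], [-0.86, 2.22], [0.23, 2.46], [-1.11, 4.25], [0.08, 2.63], [-2.82, 2.82]. Speed limits (rad/s): [2.79, 2.79, 3.14, 3.14, 3.14, 3.14].

## Interface

Orientations are given as a 3x3 rotation matrix whose columns are the frame's x, y, z axes.
In Python, from station import * gives the robot as it stands.
- The arm moves only by the shell command python3 -m handwheel 'ROWS' [FORCE]. ROWS is JSON, a list of rows, each a list of 5 numbers: the finger opening in mm, from 0 to 94, then the shift along the world's x, y, z in units of 50 mm (1.0 is 50 mm), then the turn about the world's z in units of 5 degrees (1.0 is 5 degrees). In form: [[jaw, x, y, z, twist], ...]. A call has 1 to 8 rows; each row is the pose to reach, as a shift and turn from the pose commanded when the call began; what a row does not reach only later rows make up. A row lasts 1/10 s, in which the tool goes at most 50 mm and 8.59 degrees, less where a joint would pass 70% of its speed; a pose out of reach is approached as far as the arm can. A call with a gripper value outside its range is refused whole. The fingers move at their own pace and stop on an object; FORCE is the grip in N (left out, the last holds). Time passes only in rows, so rows that repeat a pose let the fingers close. It gives the time, the measured TCP pose, the force and the opening at its end, in the units of the state.
- get_state(): the state, without advancing time (a new reading comes with each control period).
- camera(name): name is "scene" or "top" or "wrist"; returns a dict with "img" (384x512x3 uint8, red, green, blue), "K" (3x3 intrinsics, pixels), "position" and "orientation" of the camera in the world. Camera axes: x right, y up, looking along -z (the intrinsics and any distortion apply to the point x, -y, -z); pixel columns grow to the right and rows downward; lengths in m; the calibration is good to about 2 mm. A picture is of the moment at which its call begins. There is no depth.
- sign_off(): hands the job in, once; it reports no verdict.
Trained networks look in a picture, given as the dict that the camera call returned (one of the last four; its "shot" number tells which), for a name from the list of things; names that differ only in an ending like _2 or _b are one class to them, and where a whole thing is asked for, a point or a joint stands for the part that bears it (a point fixed in the world has none). Each returns a list of dicts, best first, with "score" (0 to 1); they miss things now and then, are a little off and sometimes report something else, mostly with a low value. They report only what shows in the picture. A call takes as long as a camera call. They do not tell look-alikes from the thing itself.
- masks_of(picture, query): "pixels" (384x512 bool, what is visible of it) and "uv" ([column, row] in pixels, amid what is visible of it).
The state is a dict: "time": time; "qpos": joint angles; "qvel": joint speeds; "joint_torque": joint torques, N m; "ee_pos": TCP position; "tcp_rot": TCP orientation; "ft_force": force on the tool from outside, world axes, zero at the start; "wrist_torque": the same for the moment, N m; "grip_width": finger opening in m.
Only numpy, scipy, OpenCV 4.12 (cv2) and the standard library are available. Lean on these libraries where they do the work, as an engineer would, in place of code of your own. Each camera call takes 0.05 s, during which the arm holds its last target.

## Working session

There is one attempt and no reset: what is moved stays moved. The work goes in short steps, Python scripts to look and compute and a shell command to move; the robot and the scene stay as the last step left them, time stands still between calls to the robot, and variables do not carry over. Pictures are saved under pics/ and viewed, and the job is handed in when it is done.

```bash
ls; mkdir -p pics; python3 - <<'E'
from station import *
import cv2
s=get_state(); print(s)
for n in ["scene","top","wrist"]:
    c=camera(n); cv2.imwrite(f"pics/{n}0.png",c["img"][:,:,::-1]); print(n,c["K"],c["position"],c["orientation"],[k for k in c])
E
```

```text
pics
{'time': 0.0, 'qpos': array([ 1.09849610e+00,  2.07414621e-01,  1.54296526e+00,  1.12573779e-05,
        1.39348406e+00, -1.50499721e-01]), 'qvel': array([ 0.00066586, -0.00055611, -0.00045295, -0.00074324,  0.00035414,
       -0.00099895]), 'joint_torque': array([ 4.18400705e-04, -3.70884562e+01, -2.81414777e+01,  6.99555315e-02,
        3.61578993e-02, -1.51394443e-04]), 'ee_pos': array([0.18151726, 0.54479989, 0.22928845]), 'tcp_rot': array([[-1.04315892e-03,  3.16275876e-01,  9.48666686e-01],
       [-2.01759720e-03,  9.48664606e-01, -3.16277401e-01],
       [-9.99997421e-01, -2.24395484e-03, -3.51490629e-04]]), 'ft_force': array([-0.05757594, -1.23767657,  0.05071495]), 'wrist_torque': array([ 0.04439864, -0.04295939,  0.01612797]), 'grip_width': 0.09441061698101855}
scene [[457.08410078   0.         250.9227917 ]
 [  0.         457.08410078 189.45054312]
 [  0.           0.           1.        ]] [1.30161832 0.25366783 1.16799073] [[-0.30376442 -0.77403215  0.55551905]
 [ 0.95274545 -0.24789454  0.17556882]
 [ 0.00181423  0.5825998   0.81275715]] ['img', 'K', 'position', 'orientation', 'shot']
top [[469.34193472   0.         250.32294077]
 [  0.         469.34193472 197.7073103 ]
 [  0.           0.           1.        ]] [0.31923505 0.02204773 1.2078816 ] [[-1.22523158e-01  9.66110247e-01 -2.27198298e-01]
 [-9.92465352e-01 -1.19448353e-01  2.72876671e-02]
 [-7.75567782e-04  2.28829810e-01  9.73466135e-01]] ['img', 'K', 'position', 'orientation', 'shot']
wrist [[304.14188397   0.         253.82518928]
 [  0.         304.14188397 190.66792246]
 [  0.           0.           1.        ]] [0.1152089  0.56668094 0.38345738] [[ 0.3157238  -0.92153302 -0.22604286]
 [ 0.94884826  0.30604601  0.07760686]
 [-0.00233777 -0.2389827   0.97102101]] ['img', 'K', 'position', 'orientation', 'shot']
```

View pics/scene0.png

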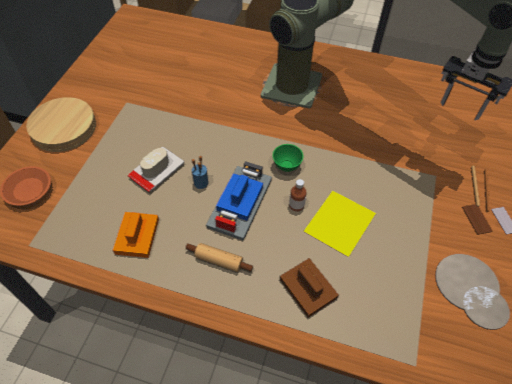

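View pics/top0.png

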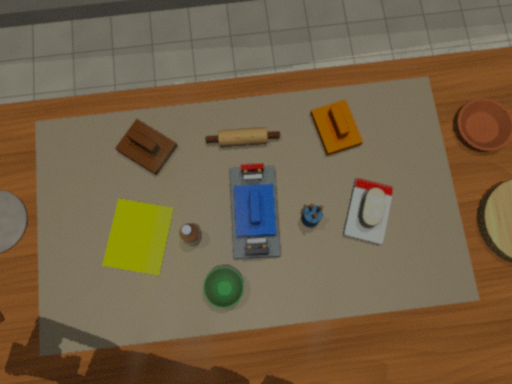

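View pics/wrist0.png

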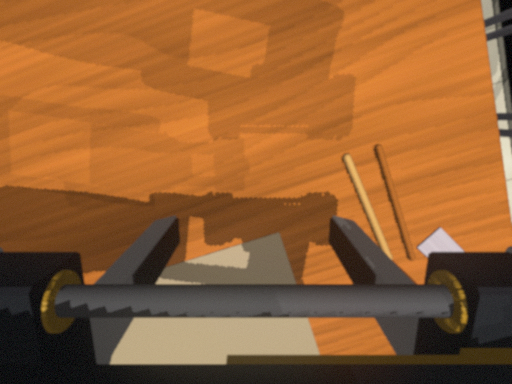

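The blue cover on the stand is at top (255,207) and scene (240,195). The look-alikes are orange at top (337,127) and brown at top (147,147). The blue one fits the description. Next I measure with the masks.

```bash
cat > h.py <<'E'
from station import *
import numpy as np, cv2
def rays(c,uv):
    uv=np.asarray(uv,float).reshape(-1,2);K=c["K"]
    d=np.c_[(uv[:,0]-K[0,2])/K[0,0],-(uv[:,1]-K[1,2])/K[1,1],-np.ones(len(uv))]
    return d@np.asarray(c["orientation"]).T
def onplane(c,uv,z):
    d=rays(c,uv);p=np.asarray(c["position"]);t=(z-p[2])/d[:,2]
    return p+d*t[:,None]
def proj(c,P):
    P=np.asarray(P,float).reshape(-1,3);q=(P-np.asarray(c["position"]))@np.asarray(c["orientation"]);K=c["K"]
    return np.c_[K[0,2]+K[0,0]*q[:,0]/-q[:,2],K[1,2]-K[1,1]*q[:,1]/-q[:,2]]
def tri(cs,uvs):
    A=np.zeros((3,3));b=np.zeros(3)
    for c,uv in zip(cs,uvs):
        d=rays(c,uv)[0];d/=np.linalg.norm(d);M=np.eye(3)-np.outer(d,d);A+=M;b+=M@np.asarray(c["position"])
    return np.linalg.solve(A,b)
E
python3 - <<'E'
from h import *
cs={n:camera(n) for n in["scene","top"]}
names="stand_deck stand_red mould mould_center mould_red cover cover_center mat_top bottle_center brushpot_center bowl_center pin_center clip_red clip_grey".split()
for q in names:
    for n in cs:
        for m in masks_of(cs[n],q)[:4]:
            print(q,n,round(m["score"],2),np.round(m["uv"],1),m["pixels"].sum())
big=[]
for n,(x,y,w,h) in {"scene":(190,150,100,95),"top":(210,150,90,120)}.items():
    cr=cs[n]["img"][y:y+h,x:x+w,::-1]; big.append(cv2.resize(cr,(400,520 if n=="top" else 380),interpolation=cv2.INTER_CUBIC))
im=np.zeros((520,800,3),np.uint8);im[:380,:400]=big[0];im[:,400:]=big[1]
cv2.imwrite("pics/crop1.png",im)
E
```

```text
stand_deck scene 0.95 [238.  216.8] 1491
stand_deck top 0.95 [254.1 235.9] 2289
stand_deck top 0.58 [311.3 214.8] 339
stand_red scene 0.7 [236.7 217.8] 1508
stand_red scene 0.51 [231.1 215. ] 93
stand_red top 0.71 [254.5 234.9] 2264
stand_red top 0.19 [255.5 210.1] 2100
mould scene 0.69 [157.6 167.8] 1383
mould scene 0.62 [238.5 216.1] 1511
mould top 0.87 [368.6 212.6] 2357
mould_center scene 0.78 [155.3 168.8] 1364
mould_center top 0.68 [369.7 210.5] 2340
mould_red scene 0.64 [153.1 168.1] 1289
mould_red top 0.55 [367.8 213.1] 2350
cover scene 0.72 [133.6 229.8] 1561
cover scene 0.68 [309.2 286.5] 1952
cover top 0.88 [147.2 146.1] 1965
cover top 0.69 [337.6 127.3] 1884
cover top 0.22 [255.3 235.8] 2259
cover_center scene 0.88 [133.2 235.5] 1519
cover_center scene 0.71 [310.5 285.5] 1937
cover_center scene 0.68 [240.3 199. ] 1352
cover_center scene 0.53 [341.2 223.8] 2507
cover_center top 0.96 [146.8 143.4] 1947
cover_center top 0.85 [254.7 205.4] 1990
cover_center top 0.71 [337.3 128.1] 1952
cover_center top 0.49 [225.6 284.6] 1384
mat_top scene 0.7 [340.3 225.8] 2572
mat_top scene 0.21 [152.7 169.3] 1420
mat_top top 0.58 [138.3 237. ] 3958
bottle_center scene 0.57 [300.9 195.1] 445
bottle_center top 0.79 [191.8 234.2] 337
bottle_center top 0.69 [255.2 233.3] 2306
brushpot_center scene 0.72 [239.2 219.4] 1345
brushpot_center scene 0.63 [199.2 170.7] 400
brushpot_center top 0.75 [309.8 215.4] 367
bowl_center scene 0.71 [287.  155.9] 676
bowl_center top 0.97 [226.2 284.2] 1317
bowl_center top 0.49 [242.9 137.9] 998
pin_center scene 0.83 [221.  255.1] 890
pin_center top 0.78 [241.2 134.9] 986
clip_red scene 0.55 [227.1 216.5] 138
clip_red top 0.44 [253.9 174.9] 142
clip_grey scene 0.52 [249.1 172.1] 113
clip_grey top 0.69 [255.8 239.1] 138
```

View pics/crop1.png

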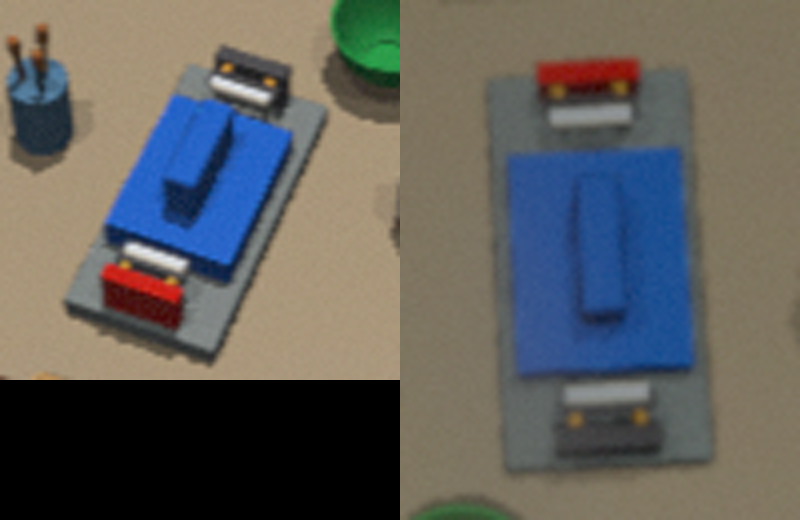

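```bash
cat >> h.py <<'E'
from scipy.optimize import minimize
S=4
def box(x0,x1,y0,y1,z0,z1): return np.array([[x,y,z] for x in(x0,x1) for y in(y0,y1) for z in(z0,z1)])
def ell(a,b,z0,z1,n=32,flat=0):
    t=np.linspace(0,2*np.pi,n);return np.vstack([np.c_[a*np.cos(t),b*np.sin(t),0*t+z] for z in(z0,z1)])
COVER=[box(-.065,.065,-.05,.05,0,.027),box(-.04,.04,-.013,.013,.027,.072)]
SLAB=[box(-.12,.12,-.06,.06,-.02,0),box(.101,.115,-.03,.03,0,.042),box(-.115,-.101,-.03,.03,0,.042)]
MAT=[box(-.09,.09,-.075,.075,-.003,0)]
PLATE=[box(-.079,.079,-.05,.05,.011,.0195)]
def tf(P,x,y,z,a):
    c,s=np.cos(a),np.sin(a);return P@np.array([[c,s,0],[-s,c,0],[0,0,1]])+[x,y,z]
def render(c,parts,pose):
    m=np.zeros((384*S,512*S),np.uint8)
    for P in parts:
        u=proj(c,tf(P,*pose));u=((u+.5)*S-.5)
        h=cv2.convexHull(u.astype(np.float32));cv2.fillConvexPoly(m,np.round(h*16).astype(np.int32),1,shift=4)
    return m
def up(m): return (cv2.resize(m.astype(np.float32),None,fx=S,fy=S,interpolation=cv2.INTER_LINEAR)>.5).astype(np.uint8)
def fit(obs,parts,z,x0):
    # obs: list (cam,mask)
    U=[(c,up(m)) for c,m in obs]
    def f(v):
        return sum(np.count_nonzero(render(c,parts,(v[0],v[1],z,v[2]))^m) for c,m in U)/S/S
    best=None
    for k in range(2):
        s=np.array(x0)if best is None else best.x
        sim=np.vstack([s,s+[.008,0,0],s+[0,.008,0],s+[0,0,.08]])
        best=minimize(f,s,method="Nelder-Mead",options=dict(initial_simplex=sim,xatol=1e-4,fatol=.3))
    return best.x,best.fun,[int(m.sum()/S/S) for c,m in U]
def near(mask,uv,r):
    k=np.zeros_like(mask,np.uint8);cv2.circle(k,(int(uv[0]),int(uv[1])),r,1,-1);m=(mask&(k>0)).astype(np.uint8)
    n,l,st,_=cv2.connectedComponentsWithStats(m);return l==(1+np.argmax(st[1:,4])) 
E
python3 - <<'E'
from h import *
cs={n:camera(n) for n in["scene","top"]}
seg={}
for n,c in cs.items():
    hsv=cv2.cvtColor(c["img"],cv2.COLOR_RGB2HSV);H,Sa,V=[hsv[...,i].astype(int) for i in range(3)]
    p=dict(scene=dict(cover=(240,198),stand=(240,200),mat=(341,223),mould=(156,170)),top=dict(cover=(255,207),stand=(255,212),mat=(138,237),mould=(369,211)))[n]
    blue=(H>100)&(H<130)&(Sa>140)
    yel=(H>22)&(H<38)&(Sa>150)
    beige=(H>8)&(H<25)&(Sa>45)&(Sa<110)
    print(n,"bg",hsv[330,300] if n=="scene" else hsv[300,320],"slab",hsv[212,222] if n=="scene" else hsv[180,236])
    seg[n]=dict(cover=near(blue,p["cover"],45),mat=near(yel,p["mat"],50),stand=near(~beige,p["stand"],60),mould=near(~beige,p["mould"],40))
    o=c["img"].copy()
    for k,col in dict(cover=(255,0,255),mat=(255,0,0),stand=(0,255,255),mould=(0,255,0)).items():
        cn,_=cv2.findContours(seg[n][k].astype(np.uint8),cv2.RETR_EXTERNAL,cv2.CHAIN_APPROX_NONE);cv2.drawContours(o,cn,-1,col,1)
    cv2.imwrite(f"pics/seg_{n}.png",cv2.resize(o[80:300,60:400] if n=="top" else o[120:300,80:400],None,fx=2.3,fy=2.3,interpolation=cv2.INTER_NEAREST)[:,:,::-1])
    print({k:onplane(c,np.argwhere(m)[:,::-1].mean(0),.02).round(3) for k,m in seg[n].items()})
for nm,parts,z,use in [("mat",MAT,.003,"mat"),("cover",COVER,.02,"cover"),("stand",SLAB+[P+[0,0,0] for P in COVER],.02,"stand")]:
    for w in (["top"],["scene"],["top","scene"]):
        uv=np.argwhere(seg["top"][use])[:,::-1].mean(0);x0=onplane(cs["top"],uv,.02)[0]
        r=min((fit([(cs[n],seg[n][use]) for n in w],parts,z,[x0[0],x0[1],a]) for a in ((-.1,.1) if nm!="mat" else (1.4,-.15))),key=lambda r:r[1])
        print(nm,w,r[0].round(4),r[1],r[2])
E
```

```text
scene bg [ 14  90 141] slab [ 50   4 214]
{'cover': array([[ 0.549, -0.02 ,  0.02 ]]), 'mat': array([[0.553, 0.29 , 0.02 ]]), 'stand': array([[ 0.569, -0.015,  0.02 ]]), 'mould': array([[ 0.538, -0.307,  0.02 ]])}
top bg [ 20  64 128] slab [ 84  13 101]
{'cover': array([[ 0.563, -0.019,  0.02 ]]), 'mat': array([[0.531, 0.286, 0.02 ]]), 'stand': array([[ 0.559, -0.016,  0.02 ]]), 'mould': array([[ 0.524, -0.31 ,  0.02 ]])}
mat ['top'] [ 0.5357  0.2898 -0.2951] 117.5 [3931]
mat ['scene'] [ 0.5362  0.2903 -0.2988] 72.5 [2564]
mat ['top', 'scene'] [ 0.5359  0.2902 -0.2981] 194.625 [3931, 2564]
cover ['top'] [ 0.5598 -0.0179 -0.0774] 133.1875 [1946]
cover ['scene'] [ 0.559  -0.0169 -0.0443] 149.5 [1290]
cover ['top', 'scene'] [ 0.5595 -0.0172 -0.0645] 287.4375 [1946, 1290]
stand ['top'] [ 0.5618 -0.0164 -0.0687] 109.5625 [4358]
stand ['scene'] [ 0.5612 -0.0173 -0.066 ] 112.5 [2853]
stand ['top', 'scene'] [ 0.5615 -0.0166 -0.0677] 234.0 [4358, 2853]
```

```bash
cd pics; ls
```

```text
crop1.png
scene0.png
seg_scene.png
seg_top.png
top0.png
wrist0.png
```

View pics/seg_top.png

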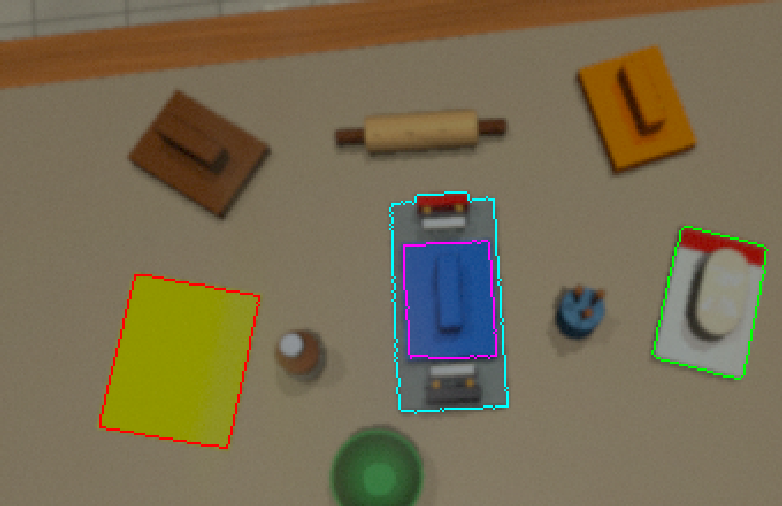

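View pics/seg_scene.png

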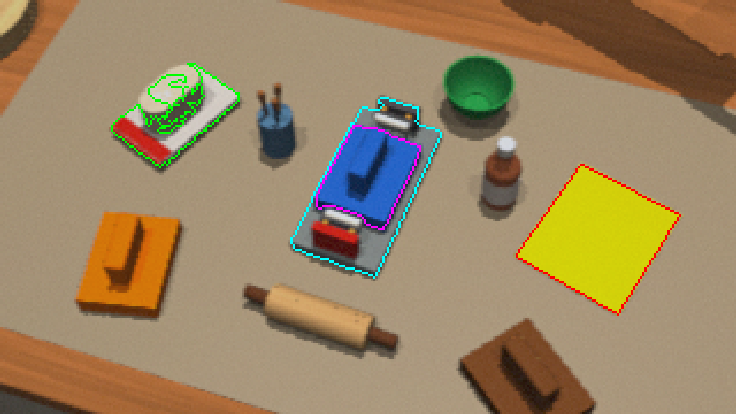

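```bash
cat >> h.py <<'E'
_t=np.linspace(0,2*np.pi,33)
def stad(z,s=0): return np.c_[np.sign(np.cos(_t))*.025+(.024-s)*np.cos(_t),(.024-s)*np.sin(_t),0*_t+z]
MOULD=[box(-.079,.079,-.05,.05,.0115,.0195),np.vstack([stad(.0195),stad(.060),stad(.0695,.008)])]
def cov(c,uv):
    hsv=cv2.cvtColor(c["img"],cv2.COLOR_RGB2HSV);H,Sa,V=[hsv[...,i].astype(int) for i in range(3)]
    return H,Sa,V
def fill(m):
    cn,_=cv2.findContours(m.astype(np.uint8),cv2.RETR_EXTERNAL,cv2.CHAIN_APPROX_NONE);o=np.zeros(m.shape,np.uint8);cv2.drawContours(o,cn,-1,1,-1);return o>0
E
python3 - <<'E'
from h import *
cs={n:camera(n) for n in["scene","top"]}
obs={}
for n,c in cs.items():
    H,Sa,V=cov(c,0)
    beige=(H>8)&(H<25)&(Sa>45)&(Sa<110)
    uv=dict(scene=(156,170),top=(369,211))[n]
    m=fill(near(~beige,uv,40)); m2=masks_of(c,"mould")[0]["pixels"]
    obs[n]=m;print(m.sum())
    red=((H<6)|(H>174))&(Sa>150); r=near(red,uv,40); print("red ctr",onplane(c,np.argwhere(r)[:,::-1].mean(0),.0195))
for w in (["top"],["scene"],["top","scene"]):
    r=fit([(cs[n],obs[n]) for n in w],MOULD,0,[.524,-.31,-.25]);print(w,r[0].round(4),r[1],r[2])
    x,y,a=r[0];print("  red end",(x+.07*np.cos(a)).round(4),(y+.07*np.sin(a)).round(4))
# brushes and bystanders
for q,h in [("bottle_center",.06),("brushpot_center",.06),("bowl_center",.0275),("pin_center",.022)]:
    for n,c in cs.items():
        for m in masks_of(c,q)[:2]: print(q,n,round(m["score"],2),onplane(c,m["uv"],h)[0].round(3))
E
```

```text
893
red ctr [[ 0.58970126 -0.33405533  0.0195    ]]
2420
red ctr [[ 0.58902995 -0.33339249  0.0195    ]]
['top'] [ 0.5263 -0.3114 -0.3805] 75.8125 [2419]
  red end 0.5913 -0.3374
['scene'] [ 0.5281 -0.3094 -0.3928] 473.875 [891]
  red end 0.5928 -0.3362
['top', 'scene'] [ 0.5268 -0.3106 -0.3769] 571.1875 [2419, 891]
  red end 0.5919 -0.3363
bottle_center scene 0.79 [0.52  0.158 0.06 ]
bottle_center scene 0.25 [0.585 0.291 0.06 ]
bottle_center top 0.78 [0.514 0.146 0.06 ]
bottle_center top 0.32 [ 0.747 -0.013  0.06 ]
brushpot_center scene 0.59 [ 0.545 -0.154  0.06 ]
brushpot_center scene 0.36 [0.658 0.018 0.06 ]
brushpot_center top 0.84 [ 0.523 -0.158  0.06 ]
brushpot_center top 0.58 [ 0.517 -0.3    0.06 ]
bowl_center scene 0.78 [0.359 0.074 0.028]
bowl_center top 0.61 [0.382 0.086 0.028]
pin_center scene 0.76 [ 0.766 -0.009  0.022]
pin_center top 0.58 [ 0.767 -0.003  0.022]
```

Poses in top view and scene view agree to about 1 mm:
- **Stand:** (0.5615, -0.0166), yaw -0.068.
- **Cover:** (0.5595, -0.0172).
- **Mat:** (0.536, 0.290), yaw -0.298.
- **Mould:** (0.526, -0.311), yaw -0.38, from the top view only.

I move above the cover.

```bash
python3 -m handwheel '[[70,0.4,-0.6,0.1,0.3],[70,1,-1.5,0.1,0.7],[70,1.5,-2.3,0.1,1.2],[70,2,-3,0.1,1.6],[70,2.5,-3.7,0.1,2],[70,3,-4.5,0.1,2.4],[70,3.5,-5.2,0.1,2.9],[70,3.8,-5.6,0.1,2.9]]' 30; python3 -m handwheel '[[70,0.4,-0.6,0,0],[70,1,-1.5,0,0],[70,1.5,-2.3,0,0],[70,2,-3,0,0],[70,2.5,-3.8,0,0],[70,3,-4.6,0,0],[70,3.5,-5.3,0,0],[70,3.76,-5.64,0,0]]'
python3 -m handwheel '[[70,0,0,0,0],[70,0,0,0,0],[70,0,0,0,0]]'
python3 - <<'E'
from h import *
s=get_state();print(s["ee_pos"],s["tcp_rot"],s["ft_force"],s["qpos"])
c=camera("wrist");cv2.imwrite("pics/w1.png",c["img"][:,:,::-1])
E
```

```text
time: 3.15
ee_pos: [0.3732, 0.2631, 0.2358]
tcp_rot: [[0.001, 0.07, 0.998], [-0.0, 0.998, -0.07], [-1.0, -0.0, 0.001]]
ft_force: [-0.5, 0.5, 0.1]
grip_width: 0.0703
time: 3.95
ee_pos: [0.5615, -0.0199, 0.2355]
tcp_rot: [[0.001, 0.072, 0.997], [-0.001, 0.997, -0.072], [-1.0, -0.001, 0.001]]
ft_force: [-0.4, -0.1, -0.2]
grip_width: 0.0701
time: 4.25
ee_pos: [0.5591, -0.0154, 0.2353]
tcp_rot: [[-0.001, 0.068, 0.998], [0.001, 0.998, -0.068], [-1.0, 0.0, -0.001]]
ft_force: [-0.6, 1.2, 1.4]
grip_width: 0.0705
[ 0.55913551 -0.01540751  0.23530757] [[-7.53905348e-04  6.75916785e-02  9.97712783e-01]
 [ 5.51670729e-04  9.97712942e-01 -6.75912725e-02]
 [-9.99999564e-01  4.99451516e-04 -7.89469474e-04]] [-0.56724916  1.19460911  1.41131473] [-1.82506225e-01  1.70218027e-01  1.57417965e+00  4.11808834e-04
  1.39803650e+00 -1.68573045e+00]
```

View pics/w1.png

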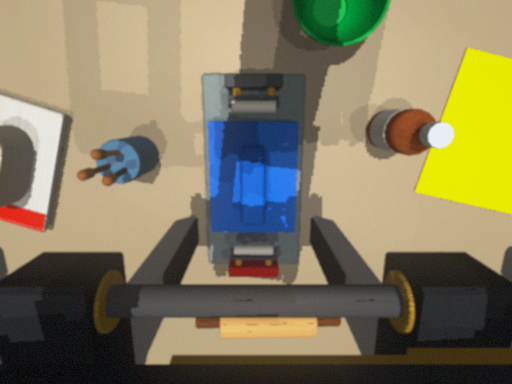

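The wrist view shows the blue cover centred between the fingers at (255,175). I go down and grip.

```bash
python3 -m handwheel '[[70,0,-0.03,-0.4,0],[70,0,-0.03,-0.9,0],[70,0,-0.03,-1.4,0],[70,0,-0.03,-1.9,0],[70,0,-0.03,-2.4,0],[70,0,-0.03,-2.8,0],[70,0,-0.03,-3.05,0],[70,0,-0.03,-3.13,0]]' ; python3 -m handwheel '[[70,0,0,0,0],[70,0,0,0,0],[0,0,0,0,0],[0,0,0,0,0],[0,0,0,0,0],[0,0,0,0,0],[0,0,0,0,0],[0,0,0,0,0]]' 25
```

```text
time: 5.1
ee_pos: [0.5585, -0.0169, 0.0777]
tcp_rot: [[-0.003, 0.067, 0.998], [0.001, 0.998, -0.067], [-1.0, 0.0, -0.003]]
ft_force: [-0.1, 0.2, -0.6]
grip_width: 0.0698
time: 5.9
ee_pos: [0.5598, -0.0178, 0.0789]
tcp_rot: [[-0.0, 0.069, 0.998], [0.001, 0.998, -0.069], [-1.0, 0.001, -0.0]]
ft_force: [-0.3, -0.5, 0.9]
grip_width: 0.0259
```

```bash
python3 -m handwheel '[[0,0,0,0.15,0],[0,0,0,0.4,0],[0,0,0,0.8,0],[0,0,0,1.3,0],[0,0,0,1.8,0],[0,0,0,2.3,0],[0,0,0,2.7,0],[0,0,0,2.9,0]]'; python3 -m handwheel '[[0,0,0,0,0],[0,0,0,0,0]]'
python3 - <<'E'
from h import *
c=camera("scene");cv2.imwrite("pics/s2.png",c["img"][:,:,::-1])
E
```

```text
time: 6.7
ee_pos: [0.5604, -0.0182, 0.2269]
tcp_rot: [[0.003, 0.069, 0.998], [-0.001, 0.998, -0.069], [-1.0, -0.001, 0.003]]
ft_force: [1.4, -0.0, -3.3]
grip_width: 0.0264
time: 6.9
ee_pos: [0.5591, -0.0179, 0.2232]
tcp_rot: [[-0.002, 0.069, 0.998], [0.0, 0.998, -0.069], [-1.0, 0.0, -0.002]]
ft_force: [0.1, -0.4, -4.1]
grip_width: 0.0261
```

View pics/s2.png

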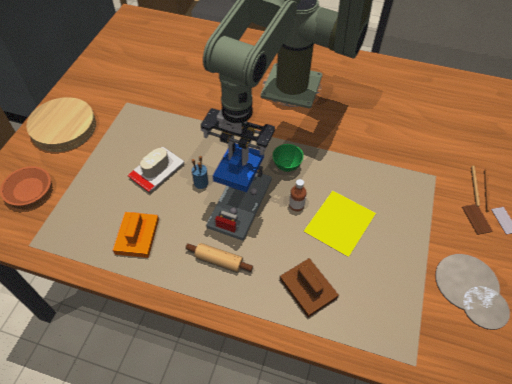

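The scene view shows the blue cover held and lifted, about (238,165). I carry it over the bottle to the mat.

```bash
python3 -m handwheel '[[0,0,0.3,0.2,0],[0,0,0.9,0.2,-0.3],[0,-0.1,1.6,0.2,-0.6],[0,-0.2,2.3,0.2,-1],[0,-0.2,3,0.2,-1.3],[0,-0.3,3.7,0.2,-1.6],[0,-0.3,4.4,0.2,-2],[0,-0.4,5.1,0.2,-2.3]]'; python3 -m handwheel '[[0,0,0.5,0,-0.2],[0,-0.04,0.8,0,-0.3],[0,-0.06,1,0,-0.3],[0,-0.06,1.06,0,-0.3],[0,-0.06,1.06,0,-0.3],[0,-0.06,1.06,0,-0.3]]'
```

```text
time: 7.75
ee_pos: [0.5391, 0.2394, 0.2336]
tcp_rot: [[-0.001, 0.267, 0.964], [0.0, 0.964, -0.267], [-1.0, -0.0, -0.001]]
ft_force: [0.3, 0.2, -3.0]
grip_width: 0.0258
time: 8.35
ee_pos: [0.5369, 0.2893, 0.2338]
tcp_rot: [[-0.0, 0.292, 0.956], [-0.001, 0.956, -0.292], [-1.0, -0.001, -0.0]]
ft_force: [0.2, 0.2, -3.0]
grip_width: 0.0257
```

```bash
python3 -m handwheel '[[0,0,0,-0.3,0],[0,0,0,-0.9,0],[0,0,0,-1.5,0],[0,0,0,-2.1,0],[0,0,0,-2.6,0],[0,0,0,-3,0],[0,0,0,-3.25,0],[0,0,0,-3.35,0]]'; python3 -m handwheel '[[0,0,0,-0.02,0],[0,0,0,-0.04,0],[0,0,0,-0.06,0],[0,0,0,-0.08,0],[0,0,0,-0.1,0],[0,0,0,-0.1,0]]'
```

```text
time: 9.15
ee_pos: [0.5356, 0.2889, 0.0642]
tcp_rot: [[-0.004, 0.292, 0.956], [-0.001, 0.956, -0.292], [-1.0, -0.002, -0.003]]
ft_force: [-0.2, 0.6, -3.1]
grip_width: 0.0256
time: 9.75
ee_pos: [0.5373, 0.2902, 0.062]
tcp_rot: [[0.001, 0.291, 0.957], [0.0, 0.957, -0.291], [-1.0, 0.001, 0.001]]
ft_force: [-0.4, 0.1, -1.9]
grip_width: 0.0258
```

Contact has begun. I press slightly more, then release.

```bash
python3 -m handwheel '[[0,0,0,-0.02,0],[0,0,0,-0.03,0],[10,0,0,-0.03,0],[30,0,0,-0.03,0],[60,0,0,-0.03,0],[60,0,0,-0.03,0],[60,0,0,-0.03,0],[60,0,0,-0.03,0]]';  python3 -m handwheel '[[60,0,0,0.2,0],[60,0,0,0.8,0],[60,0,0,1.4,0],[60,0,0,2.2,0],[60,0,0,3,0],[60,0,0,3.3,0],[60,0,0,3.3,0]]'
python3 - <<'E'
from h import *
c=camera("wrist");cv2.imwrite("pics/w3.png",c["img"][:,:,::-1])
c=camera("scene");cv2.imwrite("pics/s3.png",c["img"][:,:,::-1])
c=camera("top");cv2.imwrite("pics/t3.png",c["img"][:,:,::-1])
E
```

```text
time: 10.55
ee_pos: [0.5368, 0.29, 0.0598]
tcp_rot: [[-0.0, 0.291, 0.957], [-0.0, 0.957, -0.291], [-1.0, -0.0, -0.0]]
ft_force: [0.1, -0.4, -0.6]
grip_width: 0.0582
time: 11.25
ee_pos: [0.5387, 0.2907, 0.2286]
tcp_rot: [[0.007, 0.291, 0.957], [0.002, 0.957, -0.291], [-1.0, 0.004, 0.006]]
ft_force: [-0.3, -1.1, -1.0]
grip_width: 0.0604
```

View pics/w3.png

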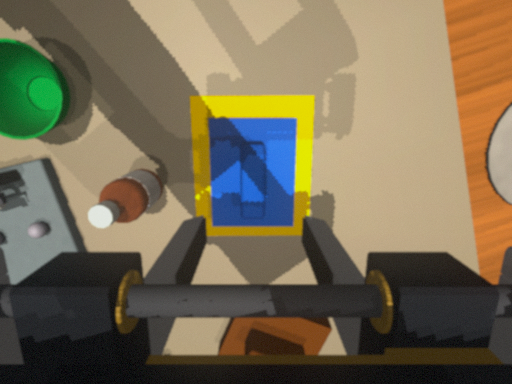

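View pics/s3.png

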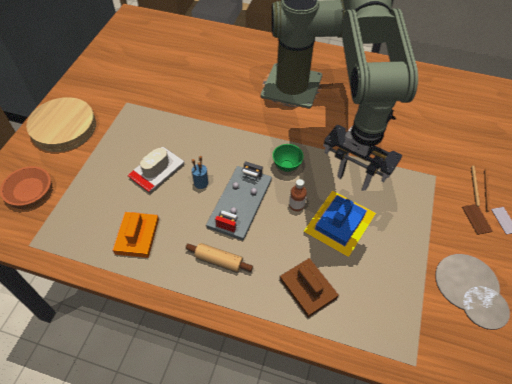

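View pics/t3.png

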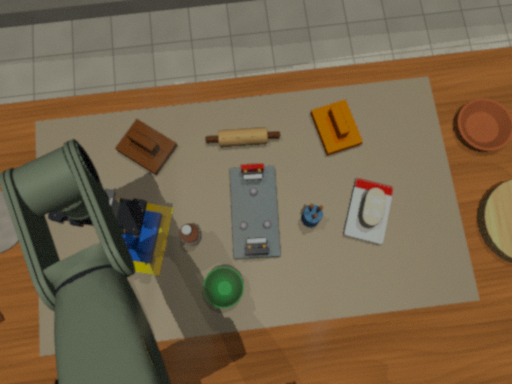

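The cover sits flat and aligned on the mat with a yellow border all round (wrist (253,170), scene (341,222)). The bare stand shows its three balls. I refine the stand and mould poses.

```bash
python3 - <<'E'
from h import *
cs={n:camera(n) for n in["scene","top"]}
so={};mo={}
for n,c in cs.items():
    H,Sa,V=cov(c,0)
    beige=(H>8)&(H<25)&(Sa>45)&(Sa<110)
    so[n]=fill(near(~beige,dict(scene=(240,200),top=(255,212))[n],60))
    a=near((Sa<45)|(((H<6)|(H>174))&(Sa>150)),dict(scene=(156,170),top=(369,211))[n],40)
    mo[n]=fill(masks_of(c,"mould")[0]["pixels"]) if n=="scene" else fill(near(~beige,(369,211),40))
    print(n,so[n].sum(),mo[n].sum())
for w in (["top"],["scene"],["top","scene"]):
    r=fit([(cs[n],so[n]) for n in w],SLAB,.02,[.5615,-.0166,-.068]);print("stand",w,r[0].round(4),r[1],r[2])
    r=fit([(cs[n],mo[n]) for n in w],MOULD,0,[.526,-.311,-.38]);print("mould",w,r[0].round(4),r[1],r[2])
c=cs["top"];p=(.5615,-.0166,.02,-.068)
for B in [(.05,0,.01),(-.038,.03,.01),(-.038,-.03,.01),(.108,0,.042)]: print(B,proj(c,tf(np.array([B]),*p)).round(1))
cr=c["img"][155:270,215:295,::-1];cv2.imwrite("pics/st.png",cv2.resize(cr,None,fx=5,fy=5,interpolation=cv2.INTER_CUBIC))
E
```

```text
scene 2837 1346
top 4363 2428
stand ['top'] [ 0.5618 -0.0166 -0.0685] 76.5 [4362]
mould ['top'] [ 0.526  -0.3113 -0.3773] 83.5 [2427]
stand ['scene'] [ 0.5618 -0.0165 -0.0674] 118.125 [2836]
mould ['scene'] [ 0.5273 -0.3133 -0.3722] 90.3125 [1345]
stand ['top', 'scene'] [ 0.5618 -0.0165 -0.0673] 195.25 [4362, 2836]
mould ['top', 'scene'] [ 0.5263 -0.3116 -0.3779] 181.25 [2427, 1345]
(0.05, 0, 0.01) [[253.  190.9]]
(-0.038, 0.03, 0.01) [[243.1 225. ]]
(-0.038, -0.03, 0.01) [[266.7 223.7]]
(0.108, 0, 0.042) [[251.8 165.8]]
```

View pics/st.png

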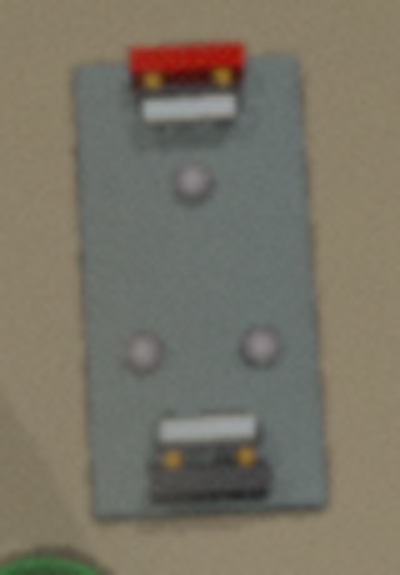

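The ball positions match the fit within 0.5 px, for example (253,191), (244,225) and (267,224). Now over to the mould.

```bash
python3 -m handwheel '[[80,0,-0.4,0.1,0],[80,0,-1.2,0.1,-0.2],[80,0,-2,0.1,-0.4],[80,0,-2.8,0.1,-0.6],[80,0,-3.6,0.1,-0.8],[80,-0.1,-4.4,0.1,-0.9],[80,-0.1,-5.2,0.1,-0.95],[80,-0.1,-6,0.1,-0.95]]'; python3 -m handwheel '[[80,0,-0.8,0,0],[80,0,-1.6,0,0],[80,0,-2.4,0,0],[80,0,-3.2,0,0],[80,-0.1,-4.1,0,0],[80,-0.1,-5,0,0],[80,-0.1,-5.7,0,0],[80,-0.1,-6.03,0,0]]'; python3 -m handwheel '[[80,0,0,0,0],[80,0,0,0,0],[80,0,0,0,0],[80,0,0,0,0]]'
python3 - <<'E'
from h import *
c=camera("wrist");cv2.imwrite("pics/w4.png",c["img"][:,:,::-1])
m=masks_of(c,"mould");s=get_state();print(s["ee_pos"],np.arctan2(-s["tcp_rot"][0,1],s["tcp_rot"][1,1]),s["qpos"])
hu=onplane(c,m[0]["uv"],.02);print(m[0]["score"],m[0]["uv"],hu)
r=fit([(c,fill(m[0]["pixels"]))],MOULD,0,[.526,-.311,-.38]);print(r)
E
```

```text
time: 12.35
ee_pos: [0.5308, -0.0114, 0.2285]
tcp_rot: [[-0.002, 0.37, 0.929], [0.0, 0.929, -0.37], [-1.0, -0.0, -0.002]]
ft_force: [0.9, -0.2, -0.3]
grip_width: 0.0797
time: 13.15
ee_pos: [0.5258, -0.3141, 0.2282]
tcp_rot: [[-0.002, 0.372, 0.928], [0.001, 0.928, -0.372], [-1.0, 0.0, -0.002]]
ft_force: [-0.1, 0.6, 0.7]
grip_width: 0.0805
time: 13.55
ee_pos: [0.5272, -0.3097, 0.23]
tcp_rot: [[-0.0, 0.367, 0.93], [0.0, 0.93, -0.367], [-1.0, 0.0, -0.0]]
ft_force: [0.0, -0.4, -0.4]
grip_width: 0.0799
[ 0.52718425 -0.31021722  0.23016919] -0.37675282877703187 [-6.73340375e-01  2.83607435e-01  1.44724352e+00  1.35501272e-04
  1.41062070e+00 -1.86740547e+00]
0.9 [254.0, 170.3] [[ 0.52181062 -0.30806839  0.02      ]]
(array([ 0.52602045, -0.31174595, -0.38126935]), np.float64(239.625), [10581])
```

View pics/w4.png

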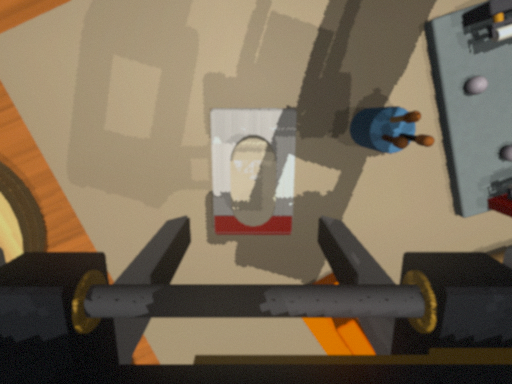

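The wrist view shows the mould centred at (253,170) with its red end towards the bottom (+x). The wrist fit of (0.526, -0.312, -0.38) agrees with the other cameras. I go down and grip.

```bash
python3 -m handwheel '[[80,-0.02,-0.03,-0.3,0],[80,-0.02,-0.03,-0.9,0],[80,-0.02,-0.03,-1.5,0],[80,-0.02,-0.03,-2.1,0],[80,-0.02,-0.03,-2.7,0],[80,-0.02,-0.03,-3.2,0],[80,-0.02,-0.03,-3.5,0],[80,-0.02,-0.03,-3.58,0]]' ; python3 -m handwheel '[[80,0,0,0,0],[80,0,0,0,0],[40,0,0,0,0],[40,0,0,0,0],[40,0,0,0,0],[40,0,0,0,0],[40,0,0,0,0],[40,0,0,0,0]]' 45;python3 -m handwheel '[[0,0,0,0,0],[0,0,0,0,0]]' 45
```

```text
time: 14.45
ee_pos: [0.5242, -0.3116, 0.0481]
tcp_rot: [[-0.004, 0.369, 0.929], [0.003, 0.929, -0.369], [-1.0, 0.001, -0.005]]
ft_force: [-0.8, 0.2, -0.5]
grip_width: 0.0802
time: 15.25
ee_pos: [0.5264, -0.3123, 0.0514]
tcp_rot: [[0.001, 0.37, 0.929], [0.001, 0.929, -0.37], [-1.0, 0.001, 0.001]]
ft_force: [1.3, 3.9, 3.4]
grip_width: 0.048
time: 15.45
ee_pos: [0.5264, -0.3124, 0.0514]
tcp_rot: [[0.001, 0.37, 0.929], [0.001, 0.929, -0.37], [-1.0, 0.001, 0.0]]
ft_force: [1.3, 5.0, 5.9]
grip_width: 0.048
```

```bash
python3 -m handwheel '[[0,0,0,0.1,0],[0,0,0,0.3,0],[0,0,0,0.6,0],[0,0,0,1.1,0],[0,0,0,1.7,0],[0,0,0,2.3,0],[0,0,0,2.9,0],[0,0,0,3.3,0]]'; python3 -m handwheel '[[0,0,0,0,0],[0,0,0,0,0],[0,0,0,0,0]]'
python3 - <<'E'
from h import *
c=camera("scene");cv2.imwrite("pics/s5.png",c["img"][80:260,100:320,::-1])
E
```

```text
time: 16.25
ee_pos: [0.5262, -0.3141, 0.2194]
tcp_rot: [[0.003, 0.37, 0.929], [-0.003, 0.929, -0.37], [-1.0, -0.002, 0.004]]
ft_force: [0.3, -1.1, -6.7]
grip_width: 0.0481
time: 16.55
ee_pos: [0.5245, -0.3122, 0.2137]
tcp_rot: [[-0.003, 0.37, 0.929], [0.002, 0.929, -0.37], [-1.0, 0.001, -0.004]]
ft_force: [-1.1, 0.6, -8.0]
grip_width: 0.0476
```

View pics/s5.png

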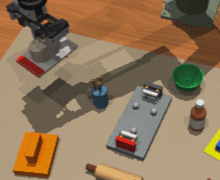

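```bash
python3 -m handwheel '[[0,0,0.2,0,0.1],[0,0.1,0.7,0,0.4],[0,0.15,1.3,0,0.8],[0,0.25,2,0,1.2],[0,0.35,2.7,0,1.7],[0,0.4,3.4,0,2.2],[0,0.5,4.1,0,2.7],[0,0.6,4.8,0,3.1]]'; python3 -m handwheel '[[0,0.08,0.6,0,0.3],[0,0.1,0.9,0,0.42],[0,0.12,1.07,0,0.46],[0,0.12,1.11,0,0.46],[0,0.12,1.11,0,0.46],[0,0.12,1.11,0,0.46],[0,0.12,1.11,0,0.46]]'
python3 - <<'E'
from h import *
for i in range(4):
    c=camera(["wrist","scene","top"][min(i,2)]) if i<3 else None
    s=get_state();print(s["ee_pos"].round(4),np.arctan2(-s["tcp_rot"][0,1],s["tcp_rot"][1,1]).round(4),s["ft_force"].round(1))
    if c: cv2.imwrite(f"pics/m6_{i}.png",c["img"][:,:,::-1])
E
```

```text
time: 17.4
ee_pos: [0.555, -0.0707, 0.215]
tcp_rot: [[-0.002, 0.106, 0.994], [0.001, 0.994, -0.106], [-1.0, 0.001, -0.002]]
ft_force: [0.2, 0.8, -6.2]
grip_width: 0.0478
time: 18.1
ee_pos: [0.5619, -0.0187, 0.2159]
tcp_rot: [[-0.0, 0.07, 0.998], [-0.0, 0.998, -0.07], [-1.0, -0.0, -0.0]]
ft_force: [-0.6, 0.4, -5.8]
grip_width: 0.0477
[ 0.5618 -0.0185  0.2159] -0.0694 [ 0.9  0.1 -7.7]
[ 0.5619 -0.0184  0.216 ] -0.0692 [-0.3  0.7 -6.9]
[ 0.5619 -0.0182  0.216 ] -0.069 [-0.6 -0.4 -6. ]
[ 0.5619 -0.0182  0.216 ] -0.069 [-0.6 -0.4 -6. ]
```

View pics/m6_0.png

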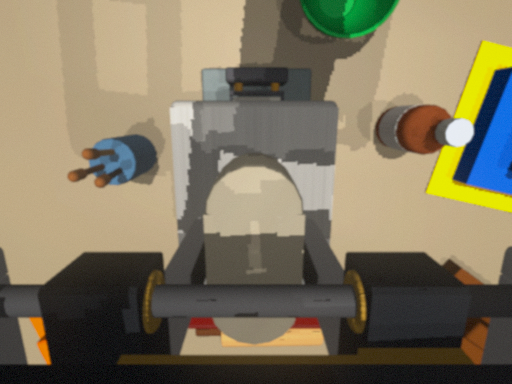

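View pics/m6_1.png

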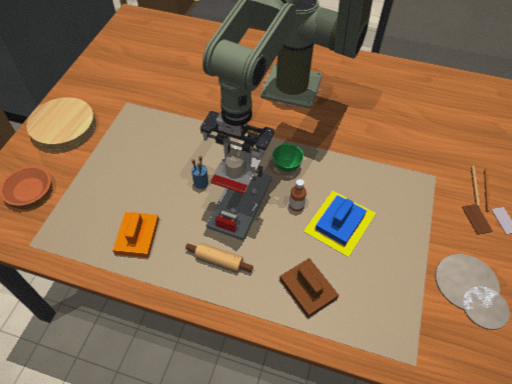

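The mould is held level over the stand with its red end at scene (228,183), towards the red post. I lower it to just above the rollers with a small y correction.

```bash
python3 -m handwheel '[[0,0,0.03,-0.2,0],[0,0,0.03,-0.5,0],[0,0,0.03,-0.9,0],[0,0,0.03,-1.3,0],[0,0,0.03,-1.7,0],[0,0,0.03,-2,0],[0,0,0.03,-2.15,0],[0,0,0.03,-2.2,0]]'; python3 -m handwheel '[[0,0,0,0,0],[0,0,0,0,0],[0,0,0,0,0],[0,0,0,0,0]]'
python3 - <<'E'
from h import *
c=camera("scene")
p=(.5618,-.0165,0,-.0675)
s=get_state();print(s["ee_pos"].round(4),s["ft_force"].round(1))
cr=c["img"][140:250,190:290,::-1].copy();cr=cv2.resize(cr,None,fx=5,fy=5,interpolation=cv2.INTER_CUBIC)
# predicted plate outline at current height, stand-centred
z=s["ee_pos"][2]-.0514+.0195
u=proj(c,tf(box(-.079,.079,-.05,.05,0,0)[[0,2,6,4]],p[0],p[1],z,p[3]))
u=((u-[190,140]+.5)*5-.5).astype(int);cv2.polylines(cr,[u.reshape(-1,1,2)],True,(0,255,0),1)
cv2.imwrite("pics/s7.png",cr)
E
```

```text
time: 19.05
ee_pos: [0.561, -0.0159, 0.1044]
tcp_rot: [[-0.003, 0.068, 0.998], [0.0, 0.998, -0.068], [-1.0, 0.0, -0.003]]
ft_force: [0.2, -0.4, -6.6]
grip_width: 0.048
time: 19.45
ee_pos: [0.5625, -0.0161, 0.1069]
tcp_rot: [[0.002, 0.068, 0.998], [-0.0, 0.998, -0.068], [-1.0, -0.0, 0.002]]
ft_force: [0.6, 0.3, -6.3]
grip_width: 0.048
[ 0.5623 -0.0161  0.1067] [ 0.1  0.1 -6.9]
```

View pics/s7.png

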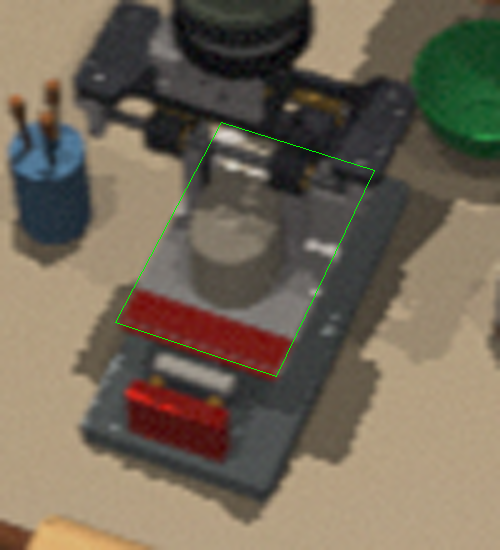

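The projected plate outline matches the held plate (red corner at crop (277,375)). I press slowly.

```bash
python3 -m handwheel '[[0,0,0,-0.03,0],[0,0,0,-0.06,0],[0,0,0,-0.09,0],[0,0,0,-0.12,0],[0,0,0,-0.15,0],[0,0,0,-0.18,0],[0,0,0,-0.2,0],[0,0,0,-0.2,0]]'; python3 -m handwheel '[[0,0,0,-0.02,0],[0,0,0,-0.04,0],[0,0,0,-0.06,0],[0,0,0,-0.08,0],[0,0,0,-0.08,0]]'
```

```text
time: 20.3
ee_pos: [0.5619, -0.016, 0.0966]
tcp_rot: [[-0.0, 0.068, 0.998], [-0.0, 0.998, -0.068], [-1.0, -0.0, -0.0]]
ft_force: [-3.5, 1.9, -0.6]
grip_width: 0.0476
time: 20.8
ee_pos: [0.5617, -0.016, 0.0912]
tcp_rot: [[-0.0, 0.068, 0.998], [0.0, 0.998, -0.068], [-1.0, 0.0, -0.0]]
ft_force: [-0.1, 0.7, -3.7]
grip_width: 0.0478
```

```bash
python3 -m handwheel '[[0,0,0,-0.02,0],[0,0,0,-0.04,0],[0,0,0,-0.06,0],[0,0,0,-0.08,0],[0,0,0,-0.08,0]]';python3 -m handwheel '[[0,0,0,-0.02,0],[0,0,0,-0.04,0],[0,0,0,-0.05,0],[0,0,0,-0.05,0],[0,0,0,-0.05,0]]'
```

```text
time: 21.3
ee_pos: [0.5609, -0.016, 0.0866]
tcp_rot: [[-0.002, 0.068, 0.998], [0.0, 0.998, -0.068], [-1.0, 0.0, -0.002]]
ft_force: [1.4, 0.3, -12.6]
grip_width: 0.048
time: 21.8
ee_pos: [0.5614, -0.016, 0.0848]
tcp_rot: [[-0.001, 0.068, 0.998], [0.0, 0.998, -0.068], [-1.0, 0.0, -0.001]]
ft_force: [0.7, 0.3, -14.1]
grip_width: 0.0474
```

The rollers now pull down (14 N against about 6.7 N weight). I go on until the balls carry it.

```bash
python3 -m handwheel '[[0,0,0,-0.01,0],[0,0,0,-0.02,0],[0,0,0,-0.03,0],[0,0,0,-0.03,0],[0,0,0,-0.03,0]]';python3 -m handwheel '[[0,0,0,-0.01,0],[0,0,0,-0.02,0],[0,0,0,-0.03,0],[0,0,0,-0.03,0]]'
```

```text
time: 22.3
ee_pos: [0.5619, -0.0161, 0.0843]
tcp_rot: [[0.0, 0.068, 0.998], [-0.0, 0.998, -0.068], [-1.0, -0.0, 0.0]]
ft_force: [-0.8, -0.5, -7.9]
grip_width: 0.048
time: 22.7
ee_pos: [0.562, -0.016, 0.0841]
tcp_rot: [[0.0, 0.068, 0.998], [-0.0, 0.998, -0.068], [-1.0, -0.0, 0.0]]
ft_force: [-5.5, 0.7, 3.4]
grip_width: 0.048
```

Seated at TCP z 0.0841, against 0.0844 expected. The force now points upward. I ease the grip and open. At home, the opening must stay clear of the bottle and pot, so I use 80 mm.

```bash
python3 -m handwheel '[[48,0,0,0,0],[52,0,0,0,0],[60,0,0,0,0],[70,0,0,0,0],[80,0,0,0,0],[80,0,0,0,0],[80,0,0,0,0]]' 10;  python3 -m handwheel '[[80,0,0,0.1,0],[80,0,0,0.4,0],[80,0,0,1,0],[80,0,0,1.7,0],[80,0,0,2.4,0],[80,0,0,3,0],[80,0,0,3.2,0]]'
python3 -m handwheel '[[80,-0.2,-0.3,0.1,0],[80,-0.6,-1,0.3,0],[80,-1,-1.7,0.5,0],[80,-1.5,-2.4,0.6,0],[80,-1.8,-3.2,0.6,0],[80,-2,-4,0.6,0],[80,-2,-4.8,0.6,0],[80,-2,-5.6,0.6,0]]'
python3 - <<'E'
from h import *
cs={n:camera(n) for n in["scene","top"]}
for n,c in cs.items(): cv2.imwrite(f"pics/f_{n}.png",c["img"][:,:,::-1])
x,y,w,h=190,140,100,100
cv2.imwrite("pics/f_crop.png",cv2.resize(cs["scene"]["img"][y:y+h,x:x+w,::-1],None,fx=5,fy=5,interpolation=cv2.INTER_CUBIC))
E
```

```text
time: 23.4
ee_pos: [0.562, -0.016, 0.0825]
tcp_rot: [[0.0, 0.068, 0.998], [-0.0, 0.998, -0.068], [-1.0, 0.0, 0.0]]
ft_force: [0.2, -0.3, 0.1]
grip_width: 0.0796
time: 24.1
ee_pos: [0.5643, -0.0164, 0.2481]
tcp_rot: [[0.009, 0.068, 0.998], [-0.002, 0.998, -0.068], [-1.0, -0.001, 0.009]]
ft_force: [0.5, 0.0, -0.1]
grip_width: 0.08
time: 24.9
ee_pos: [0.4609, -0.2973, 0.2721]
tcp_rot: [[-0.0, 0.068, 0.998], [0.001, 0.998, -0.068], [-1.0, 0.001, -0.0]]
ft_force: [0.2, 0.3, -0.4]
grip_width: 0.0802
```

View pics/f_scene.png

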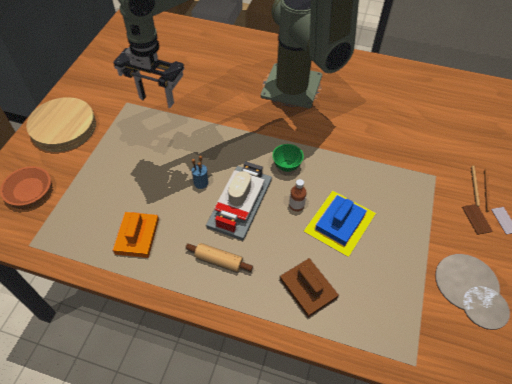

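View pics/f_top.png

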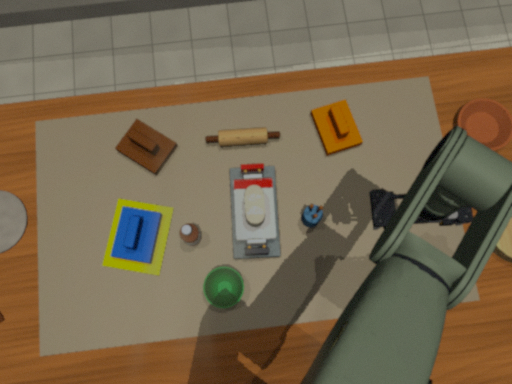

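View pics/f_crop.png

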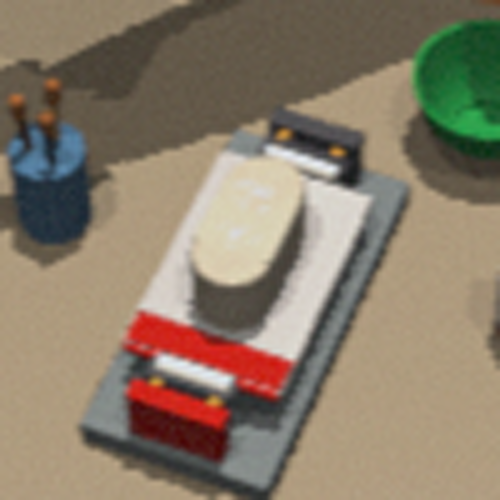

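The scene view shows the mould on the stand at (238,195), red end to red post, with both rollers over the plate edges. The cover is on the mat at (340,220), and the bystanders look unmoved. A quick numeric check follows.

```bash
python3 - <<'E'
from h import *
cs={n:camera(n) for n in["scene","top"]}
mo={};co={}
for n,c in cs.items():
    H,Sa,V=cov(c,0)
    uv=dict(scene=(240,198),top=(255,212))[n]
    m=masks_of(c,"mould_center");m=min(m,key=lambda q:np.hypot(*(np.array(q["uv"])-uv)));print(n,m["score"],m["uv"],m["pixels"].sum());mo[n]=fill(m["pixels"])
    co[n]=near((H>100)&(H<130)&(Sa>140),dict(scene=(340,220),top=(137,235))[n],40)
for z in (.027,.030,.033,.036,.045):
    r=fit([(cs[n],mo[n]) for n in cs],MOULD,z,[.5618,-.0165,-.068]);print("mould z",z,r[0].round(4),r[1],r[2])
r=fit([(cs[n],co[n]) for n in cs],COVER,.003,[.536,.29,-.298]);print("cover",r[0].round(4),r[1],r[2])
old={n:cv2.imread(f"pics/{n}0.png")[:,:,::-1] for n in cs}
for nm,n,(x,y,w,h) in [("bottle","scene",(288,178,22,34)),("pot","scene",(190,155,20,36)),("bowl","scene",(272,145,32,30)),("pin","scene",(184,240,70,34))]:
    t=old[n][y:y+h,x:x+w];R=cs[n]["img"][y-8:y+h+8,x-8:x+w+8];q=cv2.matchTemplate(R,np.ascontiguousarray(t),cv2.TM_CCOEFF_NORMED);_,v,_,l=cv2.minMaxLoc(q);print(nm,v,np.array(l)-8)
s=get_state();print(s["time"],s["ft_force"].round(1),s["qvel"].round(3))
E
```

```text
scene 0.58 [239.4, 192.1] 1508
top 0.94 [254.1, 208.3] 2401
mould z 0.027 [ 0.5625 -0.0173 -0.0821] 252.5 [1507, 2400]
mould z 0.03 [ 0.5619 -0.017  -0.0784] 217.1875 [1507, 2400]
mould z 0.033 [ 0.5629 -0.017  -0.0806] 206.8125 [1507, 2400]
mould z 0.036 [ 0.5626 -0.0166 -0.0768] 217.25 [1507, 2400]
mould z 0.045 [ 0.5618 -0.0155 -0.0815] 354.5 [1507, 2400]
cover [ 0.5365  0.2906 -0.27  ] 456.75 [1371, 1860]
bottle 0.9981520175933838 [0 0]
pot 0.7453768253326416 [0 0]
bowl 0.8704069256782532 [0 0]
pin 0.9975505471229553 [0 0]
25.2 [-0.6 -0.  -0. ] [ 0.014 -0.01   0.002 -0.002 -0.002 -0.002]
```

```bash
python3 -m handwheel '[[80,0,0,0,0],[80,0,0,0,0],[80,0,0,0,0]]'; python3 -c "
from station import *
print(sign_off())"
```

```text
time: 25.5
ee_pos: [0.4621, -0.2952, 0.2726]
tcp_rot: [[0.0, 0.066, 0.998], [-0.0, 0.998, -0.066], [-1.0, -0.0, 0.0]]
ft_force: [-0.2, -0.6, -0.7]
grip_width: 0.0799
the job is handed in; nothing more can be done
None
```

The job is handed in at about 25.5 s. I lifted the blue cover off the stand and set it flat on the mat. I then pressed the mould slowly past the rollers until the balls carried it, let go and moved the arm clear.

**Last checks:**
- **Mould:** the two-camera fit is best at exactly the home height. It lies about 1 mm from the stand's centre, red end to red end. The fitted turn differs from the stand's by about 0.013 rad (limit 0.04), which I take as measuring noise.
- **Cover:** about 1 mm from the mat's centre and turned about 0.03 rad from it. This fit was rougher than the earlier ones, but both numbers are well inside the limits.
- **Bystanders:** bottle, pot, bowl and pin all match their starting picture with no shift. The pot and bowl matches were weaker (0.75 and 0.87); the arm's shadow had moved near both, which I think is the cause.

No check failed. The only disagreement was early: the first scene-view outline of the mould was bad, so I went by the top view. A second scene-view fit and the wrist camera later agreed with it to about 2 mm.

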